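# Set the bearing clearance of a specimen rotator

### The job

Set the spindle bearing clearance of the specimen rotator. Before touching the spindle, switch the drive off: press the round stop button on the drive housing fully down and let it spring back. Then screw the big knurled adjusting nut clockwise until it bottoms out, back it off a quarter turn, and finish still gripping the nut there (do not let go) so that I can tighten its lock screw; leave the other things lying where they are.

Things in the scene. Friction and masses are not known exactly. Their poses are not given: they have to be found in the camera images.
- rotator: The specimen rotator, fixed to the desk: base plate 124 x 204 mm (x, y), top at 16 mm; origin: centre of its underside, z up. Right (y = -46 mm): round dark spindle head, 92 mm wide, dial face at 49 mm, on it a neck 38 mm wide up to 66 mm, then the nut; the 29 mm threaded spindle ends at 100 mm. Left (y = +52 mm): grey drive housing, 104 x 66 mm, top at 49 mm.
- stop_top (a point): Centre of the top face of the stop button, a round black push button 22 mm wide in an aluminium bezel on the drive housing's top (rotator x = -20 mm), pressed straight down. Behind it (x = +30 mm) sits a fixed speed dial, 18 mm wide, top at 59 mm, which is not used.
- stop (a joint): Travel of the stop button: 0 released, 0.006 m fully down. Its spring needs about 5 N at full travel, and returns it when let go.
- adj_nut: The knurled adjusting nut, a ring of bare metal with upright ribs, 45 mm in diameter and 22 mm high, on the vertical threaded spindle; it cannot come off. Origin on the spindle axis at the nut's underside, z up; x points along the dark index line on its top face.
- nut_grip (a point): Point on the nut's axis at mid height (11 mm above its underside), about 77 mm above the desk with the nut bottomed; the fingers may reach at most 28 mm below this point before they meet the dial.
- nut_turn (a joint): Angle (rad) by which the nut is backed off from its hard bottom stop: 0 bottomed out, growing as it turns anticlockwise seen from above, which raises it 4 mm a turn. It starts between about 2.0 and 3.4, turns against a light friction of 0.06 N m and stays where it is left.
- loupe: Folding loupe, 36 x 45 x 13 mm, lying to the left of the rotator; to be left alone.
- driver_a: Screwdriver with a yellow handle, 160 mm long, lying to the left of the rotator; to be left alone.
- wax_tin: Flat round tin, 56 mm in diameter, 20 mm high, at the right of the rotator; to be left alone.
- case_d: Brass cartridge case, 11 mm in diameter, 21 mm high, standing at the right of the rotator; to be left alone.
- nut_index (a point): Outer end of the dark index line on the nut's top face, 21 mm from its axis; the dial below has a mark every 10 degrees, the longest every 90.

How it is judged:
By the outcome, as a careful person would: the job done as asked, in the order asked, and still so for the second after the job is handed in, while the arm keeps its last pose, push and grip.
It also fails if it takes over 64 s, if anything falls off the work surface, if the arm or the gripper's body presses on something with over 40 N, if the wrist force passes 120 N, or if a joint passes its speed limit or range.

### The arm

A 6-joint arm with a two-finger parallel gripper is mounted at the origin on a cart in front of the work surface, level with it; the furniture and walls round the work are solid. World frame = base frame: x ahead of the robot, y to its left, z up, the work surface at z = 0. Lengths are in mm, angles in rad, forces in N, time in s.
With the tool pointing down it reaches from about 325 to 850 mm from the base axis. Payload 15.5 kg.
Tool frame: the origin (TCP) lies midway between the tips of the shut fingers; the grasp point (between the pads) lies 19 mm behind it; y points along the fingers, x is the direction in which the jaws open and shut, and the axes are right-handed (so a half turn about y gives the same grasp; the last joint's range is limited). The gripper opens to 91 mm and grips with 3 to 60 N. Pads are 32 mm wide; open, the fingers measure 118 mm over their backs; the gripper's body (76 mm by 178 mm) begins 60 mm behind the grasp point.
Start: joints at [1.135, 0.494, 1.345, -0, 1.302, -0.096], TCP at [208.307, 589.266, 213.915] pointing down, gripper open.
Joint ranges: [-2.91, 2.91], [-0.82, 2.16], [0.22, 2.67], [-1.22, 4.37], [0.12, 2.79], [-3.08, 3.08]. Speed limits (rad/s): [1.89, 1.89, 2.57, 3.01, 3.01, 3.01].

### API

Orientations are given as a rotation vector (axis times angle).
In Python, from cell import observe, read_camera, camera_model, hand_in gives the robot as it stands. The module is installed in compiled form; this text tells all that it offers.
- The arm moves only by the tool move_arm, never from a script. Its argument "deltas" is a list that holds one entry, the list of rows, each a list of 7 numbers: the shift along the tool's x, y, z in mm, then the turn, a rotation vector about the tool's x, y, z in degrees, then the opening, from 0 (shut) to 1 (fully open). In form: [[[tx, ty, tz, ax, ay, az, hand], ...]]. A call has 1 to 20 rows; each row shifts and turns the commanded pose from where the row before left it, along the tool's axes as they then stand; what a row does not reach is not made up. A row lasts 1/10 s, in which the tool goes at most 50 mm and 8.59 degrees, less where a joint would pass 70% of its speed; a pose out of reach is approached as far as the arm can. A call is refused whole if a number of a shift passes 50 or a number of a turn 8.59, either way. A call with a gripper value outside its range is refused whole. The fingers move at their own pace and stop on an object; the grip force is fixed at half the most. Time passes only in rows, so rows that do not move let the fingers close. It gives the time, the measured TCP pose, the force and the opening at its end, in the units of the state.
- observe(): the state, without advancing time (a new reading comes with each control period).
- read_camera(name): name is "scene" or "top" or "wrist"; returns the picture (480x640x3 uint8, red, green, blue); there is no depth.
- camera_model(name): a dict with "mtx" (3x3 intrinsics, pixels), "dist_coeffs" ([k1, k2, p1, p2, k3] as OpenCV has them; the pictures are not rectified), "R" (3x3) and "t" (3): a world point X has camera coordinates R X + t. Camera axes: x right, y down, z forward; pixel columns grow to the right and rows downward; lengths in mm; the calibration is good to about 2 mm. A picture is of the moment at which its call begins: read the wrist's pose just before it. camera_model takes no time and is no camera call; for the wrist camera it gives the pose at the moment of the call.
- hand_in(): hands the job in, once; it reports no verdict.
The state is a dict: "time": time; "q": joint angles; "joint_velocities": joint speeds; "joint_efforts": joint torques, N m; "tool_pos": TCP position; "eef_rot": TCP orientation; "ft_force": force on the tool from outside, world axes, zero at the start; "wrist_torque": the same for the moment, N m; "gripper_width": finger opening in mm.
Only numpy, scipy, OpenCV 4.12 (cv2) and the standard library are available. Lean on these libraries where they do the work, as an engineer would, in place of code of your own. Each camera call takes 0.05 s, during which the arm holds its last target. There are 200 camera calls.

## Working session

There is one attempt and no reset: what is moved stays moved. The work goes in short steps, Python scripts to look and compute and a tool call to move; the robot and the scene stay as the last step left them, time stands still between calls to the robot, and variables do not carry over. Pictures are saved under pics/ and viewed, about 8 in all and at most 12, crops included, and the job is handed in when it is done.

Besides the shell and the picture viewer there is one more tool, called after "Request:" as name(argument=value, ...), one argument or row to a line, values as JSON. move_arm: Moves the arm, as the interface text tells. Its arguments: {"type":"object","properties":{"deltas":{"type":"array","items":{"type":"array","items":{"type":"array","items":{"type":"number"}}}}},"required":["deltas"]}

```bash
mkdir -p pics
python3 - <<'E'
from cell import *
import cv2,numpy as np
s=observe();print({k:np.round(v,3).tolist() for k,v in s.items()})
for n in("scene","top"):
    im=read_camera(n);cv2.imwrite(f"pics/{n}0.png",im[:,:,::-1])
for n in("scene","top","wrist"):
    m=camera_model(n);print(n,{k:np.round(v,3).tolist() for k,v in m.items()})
E
```

```text
{'time': 0.0, 'q': [1.135, 0.494, 1.346, 0.0, 1.303, -0.095], 'joint_velocities': [0.001, -0.001, 0.001, -0.0, 0.001, 0.0], 'joint_efforts': [0.004, -87.881, -38.187, 0.071, 0.053, -0.0], 'tool_pos': [208.135, 588.907, 213.336], 'eef_rot': [-1.352, -0.955, 0.956], 'ft_force': [0.257, 1.086, 0.005], 'wrist_torque': [0.043, 0.024, -0.011], 'gripper_width': 91.249}
scene {'mtx': [[531.309, 0.0, 316.227], [0.0, 531.309, 242.216], [0.0, 0.0, 1.0]], 'dist_coeffs': [0.045, 0.0, 0.0, 0.0, 0.0], 'R': [[0.873, -0.488, 0.008], [-0.178, -0.333, -0.926], [0.454, 0.807, -0.378]], 't': [-429.706, 215.651, 755.66]}
top {'mtx': [[526.238, 0.0, 319.716], [0.0, 526.238, 248.378], [0.0, 0.0, 1.0]], 'dist_coeffs': [-0.112, 0.0, 0.0, 0.0, 0.0], 'R': [[-0.02, -1.0, 0.016], [-0.981, 0.017, -0.194], [0.193, -0.02, -0.981]], 't': [83.494, 555.393, 830.868]}
wrist {'mtx': [[415.623, 0.0, 309.571], [0.0, 415.623, 236.313], [0.0, 0.0, 1.0]], 'dist_coeffs': [0.031, 0.0, 0.0, 0.0, 0.0], 'R': [[0.333, 0.943, -0.0], [0.915, -0.323, 0.24], [0.226, -0.08, -0.971]], 't': [-625.873, -27.668, 388.971]}
```

View pics/top0.png

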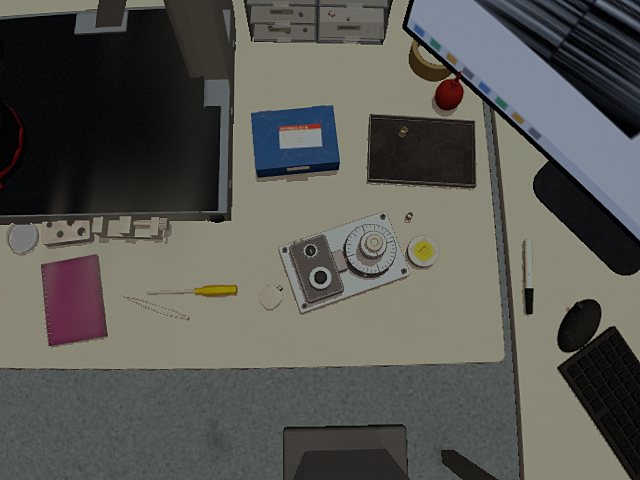

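View pics/scene0.png

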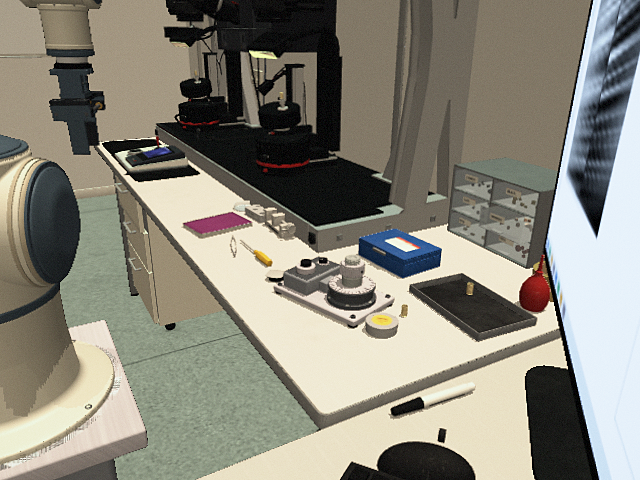

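The top view shows the rotator at about (344,262), turned some 20°. The nut is at about (374,243), the stop button at (320,278), the speed dial at (310,250) and the tin at (423,251). The scene view shows open space above the rotator.

```bash
cat > h.py <<'E'
from cell import *
import cv2,numpy as np
from scipy.spatial.transform import Rotation as Ro
def ray(m,uv,z):
    uv=np.array(uv,float).reshape(-1,1,2)
    p=cv2.undistortPoints(uv,m["mtx"],m["dist_coeffs"]).reshape(-1,2)
    d=np.c_[p,np.ones(len(p))]@np.array(m["R"]); c=-np.array(m["R"]).T@np.array(m["t"])
    return c+d*((z-c[2])/d[:,2])[:,None]
def proj(m,X):
    return cv2.projectPoints(np.array(X,float).reshape(-1,3),cv2.Rodrigues(np.array(m["R"]))[0],np.array(m["t"]),m["mtx"],m["dist_coeffs"])[0].reshape(-1,2)
for k in():pass
def model(n):
    return {k:np.array(v,float) for k,v in camera_model(n).items()}
E
python3 - <<'E'
from h import *
m=model("top")
for n,uv,z in(("nut",(374,243),92),("stop",(320,278),56),("speed",(310,250),59),("c1",(279,247),16),("c2",(385,212),16),("c3",(411,275),16),("c4",(304,313),16),("tin",(423,251),20)):
    print(n,ray(m,uv,z)[0].round(1))
s=observe();R=Ro.from_rotvec(s["eef_rot"]).as_matrix();print(R.round(3))
im=cv2.imread("pics/top0.png")[190:330,260:450];cv2.imwrite("pics/topc.png",cv2.resize(im,None,fx=4,fy=4,interpolation=cv2.INTER_CUBIC))
E
```

```text
nut [556.6 -13.9  92. ]
stop [506.3  73.8  56. ]
speed [553.3  89.6  59. ]
c1 [567.9 143.8  16. ]
c2 [628.5 -45.5  16. ]
c3 [514.2 -86.1  16. ]
c4 [451.8 101.7  16. ]
tin [ 555.7 -108.9   20. ]
[[ 0.333 -0.    -0.943]
 [ 0.943 -0.001  0.333]
 [-0.001 -1.     0.   ]]
```

View pics/topc.png

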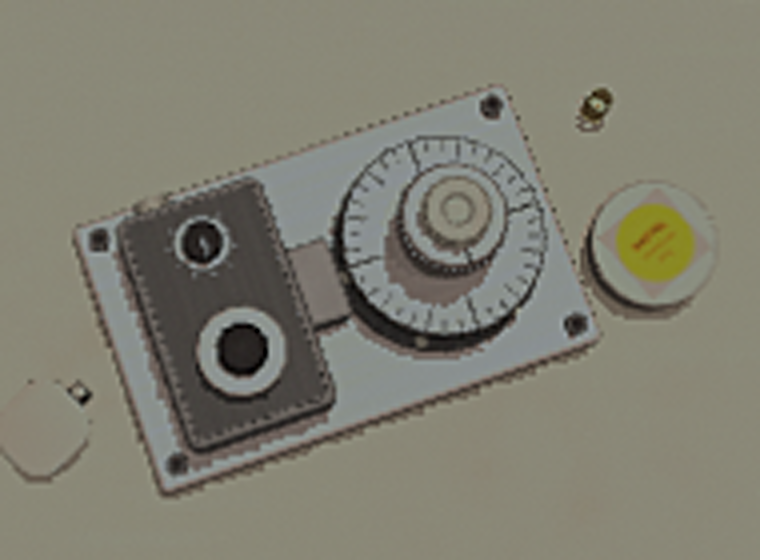

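The rotator's centre is at about (541,28) with a yaw of about 19°. The nut is at about (556,-14) and the button at about (506,73), and both agree with the corner geometry. Next I move above the button with the fingers shut.

Request:
move_arm(
  deltas=[
    [[-24.3,2,-28.3,0,0,0,0],[-24.3,2,-28.3,0,0,0,0],[-24.3,2,-28.3,0,0,0,0],[-24.3,2,-28.3,0,0,0,0],[-24.3,2,-28.3,0,0,0,0],[-24.3,2,-28.3,0,0,0,0],[-24.3,2,-28.3,0,0,0,0],[-24.3,2,-28.3,0,0,0,0],[-24.3,2,-28.3,0,0,0,0],[-24.3,2,-28.3,0,0,0,0],[-24.3,2,-28.3,0,0,0,0],[-24.3,2,-28.3,0,0,0,0],[-24.3,2,-28.3,0,0,0,0],[-24.3,2,-28.3,0,0,0,0],[-24.3,2,-28.3,0,0,0,0],[-24.3,2,-28.3,0,0,0,0]],
  ],
)

```text
time: 1.7
tool_pos: [506.0, 70.3, 181.7]
eef_rot: [-1.351, -0.955, 0.956]
ft_force: [0.1, 0.4, 0.2]
gripper_width: 0.7
```

Request:
move_arm(
  deltas=[
    [[0,5,0,0,-7.75,0,0],[0,5,0,0,-7.75,0,0],[0,5,0,0,-7.75,0,0],[0,5,0,0,-7.75,0,0],[0,5,0,0,-7.75,0,0],[0,5,0,0,-7.75,0,0],[0,0,0,0,0,0,0],[0,0,0,0,0,0,0]],
  ],
)

```text
time: 2.5
tool_pos: [505.5, 71.8, 151.9]
eef_rot: [-0.95, -1.544, 1.545]
ft_force: [1.0, 0.4, 0.2]
gripper_width: 0.4
```

Run:
```python
from h import *
s=observe();m=model("wrist");im=read_camera("wrist");cv2.imwrite("pics/w1.png",im[:,:,::-1])
R=Ro.from_rotvec(s["eef_rot"]).as_matrix()
print(s["time"],s["tool_pos"],s["q"],s["ft_force"],s["gripper_width"],R.round(3))
print(proj(m,[[506,73,56],[556,-14.5,92],s["tool_pos"]]))
np.savez("w1.npz",**m)
```

```text
2.5 [505.49957447  71.76359183 151.868704  ] [ 2.40388137e-02  4.11220160e-01  1.70090997e+00 -2.50782870e-05
  1.02993634e+00 -2.01427050e+00] [1.01934403 0.39342182 0.17652454] 0.37214597503436997 [[-0.451 -0.    -0.893]
 [ 0.893 -0.    -0.451]
 [ 0.    -1.     0.   ]]
[[310.2161717  237.59413933]
 [135.97425049 261.4621955 ]
 [308.56864867 288.68371141]]
```

View pics/w1.png

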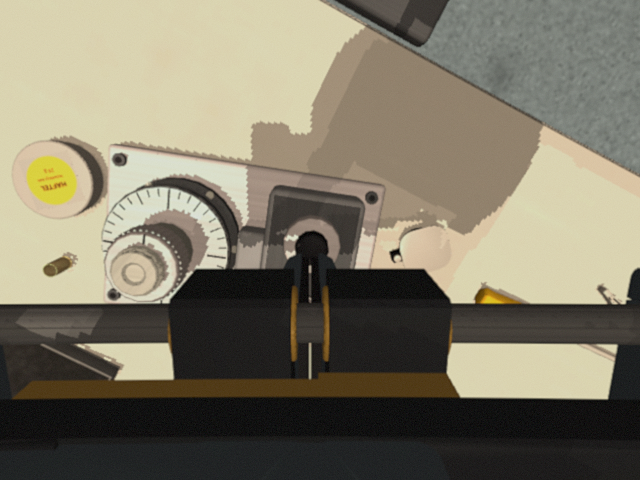

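The wrist view shows the nut with its spindle top at (133,272). The button is at about (311,247), half hidden by the finger tip. I cross-check both against the top view.

Run:
```python
from h import *
w=dict(np.load("w1.npz"));t=model("top");im=cv2.imread("pics/w1.png")
def tri(a,b):
    A=[];B=[]
    for m,uv in((t,a),(w,b)):
        c=-m["R"].T@m["t"];d=ray(m,uv,0)[0]-c;d/=np.linalg.norm(d);P=np.eye(3)-np.outer(d,d);A.append(P);B.append(P@c)
    return np.linalg.lstsq(np.vstack(A),np.hstack(B),rcond=None)[0].round(1)
def crop(u,v):return 260+(u+.5)/4-.5,190+(v+.5)/4-.5
print("spindle top",tri(crop(458,209),(133,272)),ray(t,crop(458,209),100),ray(w,(133,272),100))
g=im.max(2)
k=((g<60)*255).astype(np.uint8)
for r in range(228,266,4):
    x=np.where(k[r,270:355])[0]+270;print(r,x.min() if len(x) else 0,x.max() if len(x) else 0,end="; ")
print()
for uv in((312,245),(312,248)):
  for z in(52,57,60):print(uv,z,ray(w,uv,z).round(1), ray(t,crop(242,349),z).round(1))
c=im[170:320,60:400];cv2.imwrite("pics/w1c.png",cv2.resize(c,None,fx=2.3,fy=2.3,interpolation=cv2.INTER_CUBIC))
```

```text
spindle top [556.3 -11.7 104.1] [[556.83337341 -13.12954926 100.        ]] [[558.73270457 -11.75356755 100.        ]]
228 271 349; 232 271 354; 236 270 354; 240 271 353; 244 275 352; 248 296 352; 252 296 351; 256 294 326; 260 288 331; 264 286 333; 
(312, 245) 52 [[510.9  76.9  52. ]] [[508.8  73.5  52. ]]
(312, 245) 57 [[509.8  76.2  57. ]] [[508.   73.5  57. ]]
(312, 245) 60 [[509.   75.8  60. ]] [[507.6  73.6  60. ]]
(312, 248) 52 [[512.8  77.8  52. ]] [[508.8  73.5  52. ]]
(312, 248) 57 [[511.6  77.2  57. ]] [[508.   73.5  57. ]]
(312, 248) 60 [[510.9  76.8  60. ]] [[507.6  73.6  60. ]]
```

View pics/w1c.png

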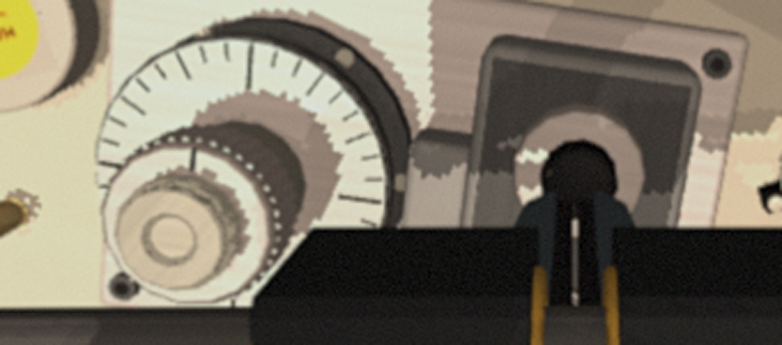

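Both views agree to about 3 mm. I take the button at (509,75), standing above its bezel, and descend over it.

Request:
move_arm(
  deltas=[
    [[0.65,20,-2.3,0,0,0,0],[0.65,20,-2.3,0,0,0,0],[0,20,0,0,0,0,0],[0,15,0,0,0,0,0],[0,8,0,0,0,0,0],[0,3,0,0,0,0,0],[0,1,0,0,0,0,0],[0,1,0,0,0,0,0],[0,0,0,0,0,0,0]],
  ],
)

```text
time: 3.45
tool_pos: [509.1, 75.0, 64.7]
eef_rot: [-0.948, -1.548, 1.547]
ft_force: [-4.5, -1.0, 8.4]
gripper_width: 0.1
```

Request:
move_arm(
  deltas=[
    [[0,1,0,0,0,0,0],[0,1,0,0,0,0,0],[0,1,0,0,0,0,0],[0,0,0,0,0,0,0]],
  ],
)

```text
time: 3.85
tool_pos: [509.3, 75.1, 63.8]
eef_rot: [-0.95, -1.549, 1.547]
ft_force: [-16.4, -1.0, 59.4]
gripper_width: 0.6
```

Request:
move_arm(
  deltas=[
    [[0,1,0,0,0,0,0],[0,1,0,0,0,0,0],[0,0,0,0,0,0,0]],
  ],
)

```text
time: 4.15
tool_pos: [509.4, 75.1, 63.2]
eef_rot: [-0.951, -1.55, 1.547]
ft_force: [-25.0, -1.4, 93.3]
gripper_width: 0.6
```

That pressed harder than I meant to: the force reached 93 N because I queued the second step without reading the first. I lift off at once and check the button.

Request:
move_arm(
  deltas=[
    [[0,-4,0,0,0,0,0],[0,-2,0,0,0,0,0],[0,0,0,0,0,0,0]],
  ],
)

```text
time: 4.45
tool_pos: [509.6, 75.0, 66.1]
eef_rot: [-0.95, -1.549, 1.547]
ft_force: [-1.8, 0.3, 4.1]
gripper_width: 0.5
```

The remaining 4 N at z = 66 fits the spring, so full travel was reached at about z = 64.8. I now lift, go above the nut and open the gripper.

Request:
move_arm(
  deltas=[
    [[0,-10,0,0,0,0,0],[0,-24,0,0,0,0,0],[0,-25,0,0,0,0,0],[0,-25,0,0,0,0,0.5],[-25,0,-1.1,0,0,0,1],[-25,0,-1.1,0,0,0,1],[-25,0,-1.1,0,0,0,1],[-24.8,0,-1.2,0,0,0,1],[0,0,0,0,0,0,1],[0,0,0,0,0,0,1]],
  ],
)

```text
time: 5.45
tool_pos: [558.6, -12.0, 149.3]
eef_rot: [-0.949, -1.547, 1.547]
ft_force: [-0.1, 0.0, -0.3]
gripper_width: 53.4
```

Run:
```python
from h import *
s=observe();m=model("wrist");im=read_camera("wrist");cv2.imwrite("pics/w2.png",im[:,:,::-1])
cv2.imwrite("pics/t2.png",read_camera("top")[:,:,::-1])
R=Ro.from_rotvec(s["eef_rot"]).as_matrix()
print(s["time"],s["tool_pos"],s["q"],s["ft_force"],s["gripper_width"],R.round(3))
print(proj(m,[[558,-12,100],s["tool_pos"]]))
np.savez("w2.npz",**m)
```

```text
5.45 [558.55577072 -12.00921886 149.30323208] [-1.28446638e-01  4.74020981e-01  1.58923183e+00  1.19742050e-04
  1.07807979e+00 -2.16996558e+00] [-0.11024753  0.00226828 -0.31861862] 53.37368525014642 [[-0.453  0.    -0.891]
 [ 0.891  0.    -0.453]
 [-0.    -1.    -0.   ]]
[[309.24061793 255.4585323 ]
 [308.54969838 288.7511673 ]]
```

View pics/w2.png

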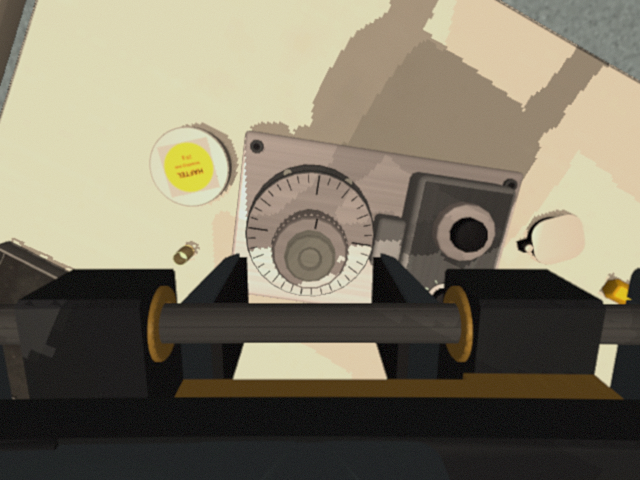

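The nut's spindle top is at (311,258), 2 px from the prediction, so I am centred to about 1 mm. The index line is at (317,218–229) and clear of the jaws, and the button is standing up again at (469,234). I descend and close.

Request:
move_arm(
  deltas=[
    [[0.9,0,-0.6,0,0,0,1],[0,0,0,0,0,0,1],[0,0,0,0,0,0,1],[0,15,0,0,0,0,1],[0,20,0,0,0,0,1],[0,20,0,0,0,0,1],[0,15,0,0,0,0,1],[0,10,0,0,0,0,1],[0,6,0,0,0,0,1],[0,4,0,0,0,0,1],[0,0,0,0,0,0,1],[0,0,0,0,0,0,1]],
  ],
)

```text
time: 6.75
tool_pos: [558.9, -10.8, 59.4]
eef_rot: [-0.949, -1.548, 1.548]
ft_force: [0.1, -0.6, 0.2]
gripper_width: 91.4
```

Request:
move_arm(
  deltas=[
    [[0,0,0,0,0,0,0],[0,0,0,0,0,0,0],[0,0,0,0,0,0,0],[0,0,0,0,0,0,0],[0,0,0,0,0,0,0],[0,0,0,0,0,0,0],[0,0,0,0,0,0,0],[0,0,0,0,0,0,0],[0,0,0,0,0,0,0],[0,0,0,0,0,0,0]],
  ],
)

```text
time: 7.75
tool_pos: [559.2, -11.5, 59.1]
eef_rot: [-0.949, -1.548, 1.548]
ft_force: [0.6, -8.1, 0.7]
gripper_width: 44.0
```

```bash
cat > st.py <<'E'
from h import *
import sys
s=observe();R=Ro.from_rotvec(s["eef_rot"]).as_matrix()
print("t",s["time"],"pos",np.round(s["tool_pos"],2),"F",np.round(s["ft_force"],1),"T",np.round(s["wrist_torque"],3),"w",round(s["gripper_width"],2))
print("yaw",round(np.degrees(np.arctan2(R[1,0],R[0,0])),2),"tool y",R[:,1].round(4),"q6 deg",round(np.degrees(s["q"][5]),2),"eff6",round(s["joint_efforts"][5],3))
if len(sys.argv)>1:
    n=sys.argv[1];m=model("wrist");im=read_camera("wrist")[:,:,::-1].copy();cv2.imwrite(f"pics/{n}.png",im);np.savez(n+".npz",**m)
E
python3 st.py w3
```

```text
t 7.75 pos [559.2  -11.53  59.09] F [ 0.6 -8.1  0.7] T [-1.215 -0.178 -0.083] w 44.03
yaw 117.03 tool y [ 0.0011 -0.001  -1.    ] q6 deg -124.25 eff6 -0.031
```

View pics/w3.png

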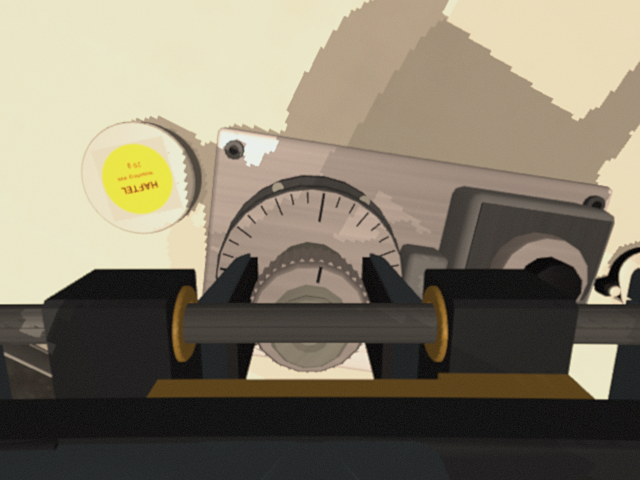

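The grip is good: width 44 mm, with the index line visible at (319,267–282) between the jaws. I take out the small side load and turn clockwise by 96°, which is below the 115° minimum.

Request:
move_arm(
  deltas=[
    [[-0.6,0,0,0,0,0,0],[0,0.089,0,0,8,0,0],[0,0.089,0,0,8,0,0],[0,0.089,0,0,8,0,0],[0,0.089,0,0,8,0,0],[0,0.089,0,0,8,0,0],[0,0.089,0,0,8,0,0],[0,0.089,0,0,8,0,0],[0,0.089,0,0,8,0,0],[0,0.089,0,0,8,0,0],[0,0.089,0,0,8,0,0],[0,0.089,0,0,8,0,0],[0,0.089,0,0,8,0,0],[0,0,0,0,0,0,0],[0,0,0,0,0,0,0]],
  ],
)

```text
time: 9.3
tool_pos: [558.8, -12.7, 58.0]
eef_rot: [-1.553, -0.288, 0.288]
ft_force: [-2.5, -16.2, 2.2]
gripper_width: 44.2
```

```bash
python3 st.py w4
```

```text
t 9.3 pos [558.85 -12.66  57.98] F [ -2.5 -16.2   2.2] T [-2.705  0.348 -0.084] w 44.22
yaw 21.02 tool y [-1.0e-04 -1.9e-03 -1.0e+00] q6 deg -28.29 eff6 0.394
```

The side load has grown to 16 N, so the true axis lies slightly to -y of the command. I shift by that amount, turn 16° more and check the torque.

Request:
move_arm(
  deltas=[
    [[-0.65,0,-1.15,0,0,0,0],[0,0.045,0,0,4,0,0],[0,0.045,0,0,4,0,0],[0,0.045,0,0,4,0,0],[0,0.045,0,0,4,0,0],[0,0,0,0,0,0,0]],
  ],
)

```text
time: 9.95
tool_pos: [558.6, -12.9, 57.8]
eef_rot: [-1.57, -0.067, 0.067]
ft_force: [-1.5, -5.7, 2.8]
gripper_width: 44.5
```

```bash
python3 st.py w5
```

```text
t 9.95 pos [558.59 -12.93  57.75] F [-1.5 -5.7  2.8] T [-0.995  0.236 -0.066] w 44.49
yaw 4.88 tool y [-2.e-04 -5.e-04 -1.e+00] q6 deg -12.29 eff6 1.865
```

Run:
```python
import cv2,numpy as np
L=[cv2.resize(cv2.imread(f"pics/{n}.png")[220:390,220:400],None,fx=2.1,fy=2.1,interpolation=cv2.INTER_CUBIC) for n in("w3","w5")]
cv2.imwrite("pics/c35.png",np.hstack(L))
```

```text
(no output)
```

View pics/c35.png

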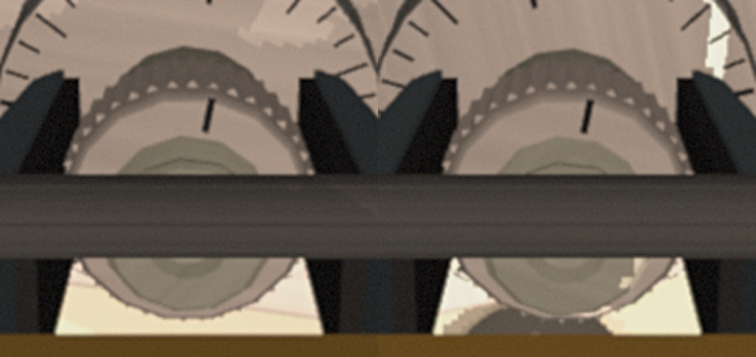

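The index line sits at the same place in the jaws in both crops (about (210,115)), so there is no slip, and the torque is only friction. I continue in small steps and watch the torque.

Request:
move_arm(
  deltas=[
    [[0,0.045,-0.3,0,4,0,0],[0,0.045,0,0,4,0,0],[0,0.045,0,0,4,0,0],[0,0,0,0,0,0,0]],
  ],
)

```text
time: 10.4
tool_pos: [558.4, -13.0, 57.6]
eef_rot: [-1.569, 0.097, -0.096]
ft_force: [-3.7, -3.3, 4.9]
gripper_width: 44.2
```

```bash
python3 st.py
```

```text
t 10.4 pos [558.43 -13.    57.6 ] F [-3.7 -3.3  4.9] T [-0.68   0.517 -0.042] w 44.23
yaw -7.04 tool y [-5.e-04 -1.e-04 -1.e+00] q6 deg -0.4 eff6 2.095
```

Request:
move_arm(
  deltas=[
    [[0,0.045,0,0,4,0,0],[0,0.045,0,0,4,0,0],[0,0.045,0,0,4,0,0],[0,0,0,0,0,0,0]],
  ],
)

```text
time: 10.8
tool_pos: [558.2, -12.9, 57.5]
eef_rot: [-1.555, 0.261, -0.259]
ft_force: [-4.2, -2.7, 6.1]
gripper_width: 44.4
```

```bash
python3 st.py
```

```text
t 10.8 pos [558.24 -12.95  57.46] F [-4.2 -2.7  6.1] T [-0.669  0.67  -0.024] w 44.38
yaw -18.98 tool y [-9.e-04 -1.e-04 -1.e+00] q6 deg 11.54 eff6 1.863
```

Request:
move_arm(
  deltas=[
    [[0,0,0,0,4,0,0],[0,0.045,0,0,4,0,0],[0,0.045,0,0,4,0,0],[0,0,0,0,0,0,0]],
  ],
)

```text
time: 11.2
tool_pos: [558.1, -12.9, 57.3]
eef_rot: [-1.529, 0.425, -0.423]
ft_force: [-5.2, -3.5, 4.8]
gripper_width: 44.3
```

```bash
python3 st.py w6
```

```text
t 11.2 pos [558.08 -12.93  57.32] F [-5.2 -3.5  4.8] T [-0.612  0.766 -0.08 ] w 44.26
yaw -30.99 tool y [-0.0012 -0.     -1.    ] q6 deg 23.54 eff6 1.863
```

I add an automatic index-line readout (its pixel position in the jaws) to detect slip.

```bash
cat > ix.py <<'E'
import cv2,numpy as np,sys
def ix(n):
    g=cv2.imread(f"pics/{n}.png").max(2)[264:292,282:350]
    med=cv2.medianBlur(g,15).astype(int)
    k=((med-g)>45).astype(np.uint8)
    nl,_,st,c=cv2.connectedComponentsWithStats(k)
    return [(st[i,4],(c[i]+[282,264]).round(1).tolist(),st[i,2:4].tolist()) for i in range(1,nl) if st[i,4]>12 and st[i,3]>6]
for n in sys.argv[1:]:print(n,ix(n))
E
python3 ix.py w3 w4 w5 w6
```

```text
w3 [(np.int32(48), [318.7, 275.1], [6, 16])]
w4 [(np.int32(54), [318.7, 275.8], [6, 16])]
w5 [(np.int32(53), [318.9, 275.8], [6, 16])]
w6 [(np.int32(47), [319.0, 275.5], [5, 16])]
```

Request:
move_arm(
  deltas=[
    [[0,0.045,0,0,4,0,0],[0,0.045,0,0,4,0,0],[0,0,0,0,0,0,0]],
  ],
)

```text
time: 11.55
tool_pos: [558.0, -12.9, 57.2]
eef_rot: [-1.505, 0.533, -0.532]
ft_force: [-5.1, -2.9, 6.5]
gripper_width: 44.3
```

```bash
python3 st.py w7; python3 ix.py w7
```

```text
t 11.55 pos [557.99 -12.86  57.23] F [-5.1 -2.9  6.5] T [-0.573  0.901 -0.083] w 44.29
yaw -38.98 tool y [-0.0013  0.     -1.    ] q6 deg 31.54 eff6 1.851
w7 [(np.int32(50), [319.0, 275.4], [5, 16])]
```

No slip so far, after 156°. I continue.

Request:
move_arm(
  deltas=[
    [[0,0,0,0,4,0,0],[0,0.045,0,0,4,0,0],[0,0,0,0,0,0,0]],
  ],
)

```text
time: 11.9
tool_pos: [557.9, -12.8, 57.2]
eef_rot: [-1.475, 0.642, -0.64]
ft_force: [-4.8, -1.6, 6.9]
gripper_width: 44.6
```

```bash
python3 st.py w8; python3 ix.py w8
```

```text
t 11.9 pos [557.88 -12.79  57.16] F [-4.8 -1.6  6.9] T [-0.42   1.038 -0.084] w 44.57
yaw -46.98 tool y [-1.5e-03  1.0e-04 -1.0e+00] q6 deg 39.54 eff6 1.85
w8 [(np.int32(44), [319.0, 275.9], [5, 16])]
```

Request:
move_arm(
  deltas=[
    [[0,0.045,0,0,4,0,0],[0,0.045,0,0,4,0,0],[0,0,0,0,0,0,0]],
  ],
)

```text
time: 12.25
tool_pos: [557.8, -12.7, 57.1]
eef_rot: [-1.439, 0.75, -0.747]
ft_force: [-6.3, -0.8, 6.8]
gripper_width: 44.5
```

```bash
python3 st.py w9; python3 ix.py w9
```

```text
t 12.25 pos [557.8  -12.71  57.07] F [-6.3 -0.8  6.8] T [-0.355  1.085 -0.09 ] w 44.5
yaw -54.98 tool y [-1.6e-03  3.0e-04 -1.0e+00] q6 deg 47.54 eff6 1.85
w9 [(np.int32(45), [319.0, 275.5], [6, 16])]
```

Request:
move_arm(
  deltas=[
    [[0,0,0,0,4,0,0],[0,0.045,0,0,4,0,0],[0,0,0,0,0,0,0]],
  ],
)

```text
time: 12.6
tool_pos: [557.7, -12.6, 57.0]
eef_rot: [-1.397, 0.856, -0.853]
ft_force: [-5.0, -0.3, 6.3]
gripper_width: 44.6
```

```bash
python3 st.py wa; python3 ix.py wa
```

```text
t 12.6 pos [557.72 -12.63  56.97] F [-5.  -0.3  6.3] T [-0.224  1.106  0.753] w 44.6
yaw -62.94 tool y [-1.9e-03  2.0e-04 -1.0e+00] q6 deg 55.51 eff6 2.756
wa [(np.int32(42), [317.7, 274.9], [5, 15])]
```

The torque jumped to 0.75 N m and the index line began to lag in the jaws, which is the bottom stop. I turn 2° more to confirm.

Request:
move_arm(
  deltas=[
    [[0,0,0,0,2,0,0],[0,0,0,0,0,0,0],[0,0,0,0,0,0,0]],
  ],
)

```text
time: 12.95
tool_pos: [557.9, -12.5, 57.0]
eef_rot: [-1.386, 0.88, -0.878]
ft_force: [-4.2, 1.5, 5.1]
gripper_width: 44.3
```

```bash
python3 st.py wb; python3 st.py wb2; python3 st.py wb3; python3 ix.py wb wb2 wb3
```

```text
t 12.95 pos [557.95 -12.47  57.  ] F [-4.2  1.5  5.1] T [0.178 0.895 0.827] w 44.29
yaw -64.78 tool y [-1.4e-03  3.0e-04 -1.0e+00] q6 deg 57.35 eff6 0.922
t 13.0 pos [557.96 -12.47  57.01] F [-4.8  1.4  6.3] T [0.154 0.886 0.847] w 44.3
yaw -64.78 tool y [-1.4e-03  3.0e-04 -1.0e+00] q6 deg 57.36 eff6 0.846
t 13.05 pos [557.96 -12.48  57.  ] F [-4.4  1.   5.7] T [0.157 0.898 0.836] w 44.3
yaw -64.77 tool y [-1.4e-03  3.0e-04 -1.0e+00] q6 deg 57.35 eff6 0.828
wb [(np.int32(48), [316.1, 275.3], [5, 16])]
wb2 [(np.int32(48), [316.1, 275.5], [5, 16])]
wb3 [(np.int32(48), [316.1, 275.3], [5, 16])]
```

The bottom stop is confirmed: torque level at 0.83 N m and the index lagging 1:1. The nut stopped at an equivalent jaw yaw of about -61.4°. I back off 90° anticlockwise with a 1 mm rise.

Request:
move_arm(
  deltas=[
    [[0,-0.083,0,0,-7.5,0,0],[0,-0.083,0,0,-7.5,0,0],[0,-0.083,0,0,-7.5,0,0],[0,-0.083,0,0,-7.5,0,0],[0,-0.083,0,0,-7.5,0,0],[0,-0.083,0,0,-7.5,0,0],[0,-0.083,0,0,-7.5,0,0],[0,-0.083,0,0,-7.5,0,0],[0,-0.083,0,0,-7.5,0,0],[0,-0.083,0,0,-7.5,0,0],[0,-0.083,0,0,-7.5,0,0],[0,-0.083,0,0,-7.5,0,0],[0,0,0,0,0,0,0],[0,0,0,0,0,0,0]],
  ],
)

```text
time: 14.5
tool_pos: [558.7, -12.7, 58.0]
eef_rot: [-1.544, -0.34, 0.34]
ft_force: [-0.4, 1.8, 2.3]
gripper_width: 44.2
```

```bash
python3 st.py wc; python3 ix.py wb wc
python3 - <<'E'
from h import *
from ix import ix
for n,z in(("w3",90),("w9",88.3),("wb",88),("wc",89)):
    m=dict(np.load(n+".npz"));p=ray(m,ix(n)[0][1],z)[0][:2]
    for c in((558.2,-12.7),):
        d=p-c;print(n,p.round(1),"r",np.hypot(*d).round(1),"ang",np.degrees(np.arctan2(d[1],d[0])).round(1))
E
```

```text
t 14.5 pos [558.74 -12.71  58.04] F [-0.4  1.8  2.3] T [0.241 0.104 0.069] w 44.23
yaw 24.87 tool y [ 0.e+00  2.e-04 -1.e+00] q6 deg -32.31 eff6 -0.762
wb [(np.int32(48), [316.1, 275.3], [5, 16])]
wc [(np.int32(52), [317.5, 275.8], [6, 16])]
w3 [542.3 -16. ] r 16.2 ang -168.3
w9 [575.7  -4. ] r 19.5 ang 26.5
wb [576.5  -5.8] r 19.5 ang 20.6
wc [554.6   5.8] r 18.9 ang 101.0
```

By jaw yaw plus index position, the nut is at about 26.6° against a target of 28.6°, since the grip lagged a little on reversal. I compare the three views directly to check that the nut's centre in the jaws did not shift.

Run:
```python
import cv2,numpy as np
L=[cv2.resize(cv2.imread(f"pics/{n}.png")[235:395,245:375],None,fx=2,fy=2,interpolation=cv2.INTER_CUBIC) for n in("w9","wb","wc")]
cv2.imwrite("pics/c9bc.png",np.hstack(L))
ref=cv2.imread("pics/w9.png",0)
# shift of nut inner features (below the bar: collar; above: collar arc, away from the index) vs w9
for n in("w3","w4","w9","wb","wc"):
    g=cv2.imread(f"pics/{n}.png",0);o=[]
    for a,b,c,d in((284,303,280,345),(240,262,285,335)):
        t=ref[a:b,c:d];r=cv2.matchTemplate(g[a-5:b+5,c-5:d+5],t,cv2.TM_CCOEFF_NORMED);_,v,_,(x,y)=cv2.minMaxLoc(r)
        l,m,h=r[y,max(x-1,0)],r[y,x],r[y,min(x+1,10)];o.append((round(x-5+float((l-h)/(2*(l+h-2*m)+1e-9)),2),y-5,round(v,2)))
    print(n,o)
```

```text
w3 [(-0.42, 0, 0.9), (-0.18, -1, 0.98)]
w4 [(-1.69, 0, 0.9), (-0.34, 0, 0.98)]
w9 [(0.01, 0, 1.0), (0.0, 0, 1.0)]
wb [(0.59, 1, 0.66), (-1.81, 0, 0.87)]
wc [(-0.95, 0, 0.91), (-0.76, 0, 0.96)]
```

View pics/c9bc.png

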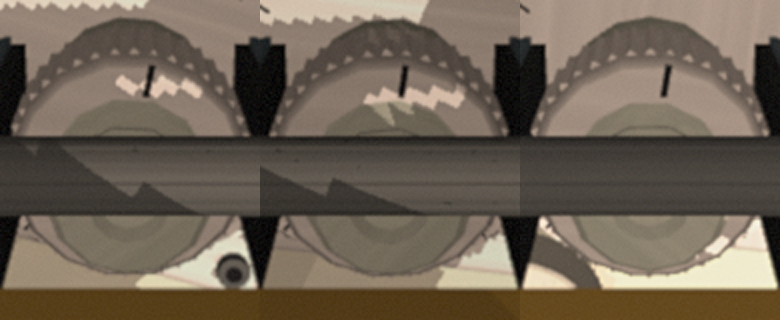

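The nut's outline stays centred in the jaw gap in all three crops and only the index shifted. The nut has therefore turned back about 88°, and I add 2°.

Request:
move_arm(
  deltas=[
    [[0,-0.02,0,0,-2,0,0],[0,0,0,0,0,0,0],[0,0,0,0,0,0,0]],
  ],
)

```text
time: 14.85
tool_pos: [558.8, -12.7, 58.1]
eef_rot: [-1.539, -0.368, 0.368]
ft_force: [0.7, 2.9, 2.2]
gripper_width: 44.1
```

```bash
python3 st.py wd; python3 ix.py wb wc wd
python3 - <<'E'
from h import *
cv2.imwrite("pics/t9.png",read_camera("top")[:,:,::-1]);cv2.imwrite("pics/s9.png",read_camera("scene")[:,:,::-1])
a=cv2.imread("pics/t9.png")[150:350,100:500];b=cv2.imread("pics/s9.png")[220:350,200:460]
cv2.imwrite("pics/fin.png",np.vstack([cv2.resize(a,(560,280)),cv2.resize(b,(560,280))]))
E
```

```text
t 14.85 pos [558.77 -12.73  58.06] F [0.7 2.9 2.2] T [ 0.546 -0.03   0.066] w 44.14
yaw 26.91 tool y [ 1.e-04  2.e-04 -1.e+00] q6 deg -34.35 eff6 -0.07
wb [(np.int32(48), [316.1, 275.3], [5, 16])]
wc [(np.int32(52), [317.5, 275.8], [6, 16])]
wd [(np.int32(52), [317.5, 275.8], [6, 16])]
```

View pics/fin.png

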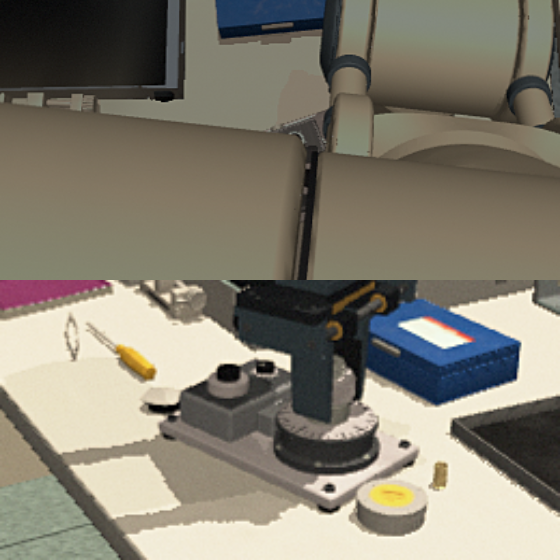

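The final view shows the nut gripped, the button standing up, and the tin, case, loupe and driver undisturbed. The net back-off is 91.7° of jaw turn less 1.6° of grip lag, about 90°. I hand in.

```bash
python3 -c "
from cell import hand_in;print(hand_in())"
```

```text
the job is handed in; nothing more can be done
None
```

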